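# Index the rice-cake mould wheel to the loaded chute

### The job

The mould wheel on the rice-cake stall is locked by its spring pin, with its one empty mould between the two feed chutes. Draw the pin up by its black knob, turn the wheel one hole so that the empty mould stands in front of the chute that holds cakes, and let the pin drop fully home in that hole.

Things in the scene. Friction and masses are not known exactly. Their poses are not given: they have to be found in the camera images.
- pin_knob (a point): Centre of the waist of the spring pin's black mushroom knob, 127 mm above the table with the pin home: waist 26 mm across, 25 mm high, under a 34 mm cap that ends at 150 mm. It stands on a lug of the wheel, on the robot's side, 140 mm from the wheel's vertical axis; it goes round with the wheel and does not spin by itself. All else of the wheel is below 104 mm.
- index_pin (a joint): Lift of the pin, m: 0 = home, up to 0.034. Its spring pushes down with 6 N (home) to 10 N. The 12 mm pin locks the wheel until lifted 24 mm; then the wheel turns freely (1 N at the knob, 100 degrees each way). The fixed ring below has 8 holes 45 degrees apart with funnel mouths 40 mm wide: a pin let go within 12 mm of a hole is guided in by the spring.
- empty_mould (a point): Centre of the rim of the one empty mould, 88 mm above the table: a round steel cup 48 mm across and 14 mm high on the wheel; the other seven hold a pale cake. It lies exactly opposite the pin, 85 mm from the wheel's axis, so the axis is on the line from pin_knob to empty_mould, and when the mould goes left the knob goes right.
- feed_point (a point): Where the centre of the empty mould must come, 88 mm above the table, 85 mm from the wheel's axis, 36 mm in front of the lip of the loaded chute (sloping steel trough 70 mm wide with four pale cakes in it; lip 106 mm high). It is one hole (45 degrees) to the left or right of the mould's start; a bare chute of the same shape stands at the other side.
Things that resemble listed ones, but are neither listed nor needed, are in the scene too. Leave any brown look-alike of the part that bears feed_point alone.

How it is judged:
By the outcome, as a careful person would: the job done as asked, in the order asked, and still so for the second after the job is handed in, with the robot touching nothing.
It also fails if it takes over 34 s, if anything falls off the work surface, if the arm or the gripper's body presses on something with over 40 N, if the wrist force passes 120 N, or if a joint passes its speed limit or range.

### The arm

A 7-joint arm with a two-finger parallel gripper is mounted at the origin on the work surface. World frame = base frame: x ahead of the robot, y to its left, z up, the work surface at z = 0. Lengths are in mm, angles in degrees, forces in N, time in s.
With the tool pointing down it reaches from about 400 to 850 mm from the base axis. Payload 10.4 kg.
Tool frame: the origin (TCP) lies at the centre of the arm's flange, where the gripper is bolted on; the fingertips stand 173 mm ahead of it and the grasp point (between the pads) lies 155 mm ahead of it; z points along the fingers, y is the line along which they close (so a half turn about z gives the same grasp; the last joint's range is limited). The gripper opens to 85 mm and grips with 20 to 120 N. Pads are 22 mm wide; open, the fingers measure 114 mm over their backs; the gripper's body (76 mm by 85 mm) begins 54 mm behind the grasp point. The pads swing forward as they close: fully open they stand 13 mm farther back than shut.
Start: joints at [-74.462, 19.034, -3.707, 83.658, 1.238, 77.344, -5.071], TCP at [180.98, 598.23, 404.738] pointing down, gripper open.
Joint ranges: [-148.97, 148.97], [-28.65, 121.19], [-84.17, 76.75], [9.2, 138.47], [-72.65, 252.65], [3.7, 117.97], [-149.18, 149.18]. Speed limits (degrees/s): [127.2, 127.2, 159.86, 159.86, 180, 180, 180].

### API

Orientations are given as a 3x3 rotation matrix whose columns are the frame's x, y, z axes.
In Python, from workcell import ctrl, eyes gives the robot as it stands.
- The arm moves only by the tool move_arm, never from a script. Its arguments are lists of equal length, an entry for each row: "slide": the shift along the tool's x, y, z as a fraction of full scale, a list of three; "angular": the turn, a rotation vector about the tool's x, y, z as a fraction of full scale, a list of three; "fingers": the opening, from 0 (shut) to 1 (fully open). A call has exactly 8 rows; each row is the pose to reach, as a shift and turn from the pose commanded when the call began, along the tool's axes at that moment, turning the shorter way round; what a row does not reach only later rows make up. Full scale, the value 1, is 0.1 m for a shift and 180 degrees for a turn. A row lasts 1/10 s, in which the tool goes at most 50 mm and 8.59 degrees, less where a joint would pass 70% of its speed; a pose out of reach is approached as far as the arm can. A call with a number of a shift or a turn outside -1 to 1 is refused whole. A call with a gripper value outside its range is refused whole. The fingers move at their own pace and stop on an object; "grip_force" is the grip in N (left out, the last holds). Time passes only in rows, so rows that repeat a pose let the fingers close, or fill a call up. It gives the time, the measured TCP pose, the force, the opening and the grip force at its end, in the units of the state.
- ctrl.sense(): the state, without advancing time (a new reading comes with each control period).
- eyes.camera(name): name is "scene" or "top" or "wrist"; returns (picture, depth): 400x640x3 uint8, red, green, blue; 400x640 float32, mm along the optical axis (not along the pixel's ray), 0 where there is no reading.
- eyes.camera_info(name): a dict with "K" (3x3 intrinsics, pixels), "pose" (4x4, takes a point from camera to world coordinates). Camera axes: x right, y down, z forward; pixel columns grow to the right and rows downward; lengths in mm; the calibration is good to about 2 mm. The wrist camera is an equidistant fisheye: a pixel r from the principal point sees the ray r / f radians off the axis. A picture is of the moment at which its call begins: read the wrist's pose just before it. camera_info takes no time and is no camera call; for the wrist camera it gives the pose at the moment of the call.
- ctrl.close_job(): hands the job in; it is judged then, once.
The state is a dict: "clock": time; "qpos": joint angles; "joint_vel": joint speeds; "joint_torque": joint torques, N m; "ee_pos": TCP position; "ee_rot": TCP orientation; "wrist_force": force on the tool from outside, world axes, zero at the start; "torque": the same for the moment, N m; "gripper_width": finger opening in mm; "finger_force": force on a finger pad.
Only numpy, scipy, OpenCV 4.12 (cv2) and the standard library are available. Lean on these libraries where they do the work, as an engineer would, in place of code of your own. Each camera call takes 0.05 s, during which the arm holds its last target. There are 200 camera calls.

## Working session

There is one attempt and no reset: what is moved stays moved. The work goes in short steps, Python scripts to look and compute and a tool call to move; the robot and the scene stay as the last step left them, time stands still between calls to the robot, and variables do not carry over. Pictures are saved under pics/ and viewed, at most 10 in all, crops included, and the job is handed in when it is done.

Besides the shell and the picture viewer there is one more tool, called after "Request:" as a command line: name --argument value ..., lists and objects as JSON in quotes. move_arm: Moves the arm, as the interface text tells. Its arguments: {"type":"object","properties":{"slide":{"type":"array","items":{"type":"array","items":{"type":"number","minimum":-1,"maximum":1}}},"angular":{"type":"array","items":{"type":"array","items":{"type":"number","minimum":-1,"maximum":1}}},"fingers":{"type":"array","items":{"type":"number"}},"grip_force":{"type":"number"}},"required":["slide","angular","fingers"]}

```bash
mkdir -p pics; cat > h.py <<'E'
import numpy as np, cv2
from workcell import ctrl, eyes
def snap(n,f):
    i=eyes.camera_info(n); p,d=eyes.camera(n)
    cv2.imwrite('pics/'+f+'.png',p[:,:,::-1]); np.savez('pics/'+f+'.npz',p=p,d=d,K=i['K'],T=i['pose']); return p,d
def load(f):
    z=np.load('pics/'+f+'.npz'); return z['p'],z['d'],z['K'],z['T']
def ray(K,T,u,v,fish=False):
    x=(u-K[0,2])/K[0,0]; y=(v-K[1,2])/K[1,1]
    if fish:
        r=np.hypot(x,y); s=np.sin(r)/r if r>1e-9 else 1; c=np.array([x*s,y*s,np.cos(r)])
    else: c=np.array([x,y,1.])
    return T[:3,3],T[:3,:3]@c
def plane(K,T,u,v,z,fish=False):
    o,r=ray(K,T,u,v,fish); return o+r*(z-o[2])/r[2]
def dep(K,T,d,u,v):
    o,r=ray(K,T,u,v); return o+r*d[int(v),int(u)]
E
python3 - <<'E'
from h import *
a,_=snap('scene','s0'); b,_=snap('top','t0')
for f in('s0','t0'):
    print(np.round(load(f)[3],2).tolist(),np.round(load(f)[2],1).tolist())
cv2.imwrite('pics/c0.png',cv2.resize(np.vstack([a,b])[:,:,::-1],(480,600)))
s=ctrl.sense();print(s['clock'],s['ee_pos'],s['ee_rot'],s['gripper_width'])
E
```

```text
[[-0.45, 0.52, -0.73, 1106.96], [0.89, 0.27, -0.36, 405.54], [0.0, -0.81, -0.59, 663.8], [0.0, 0.0, 0.0, 1.0]] [[362.9, 0.0, 317.1], [0.0, 362.9, 197.4], [0.0, 0.0, 1.0]]
[[0.01, -0.98, 0.2, 116.3], [-1.0, -0.01, 0.02, 46.19], [-0.02, -0.2, -0.98, 1603.5], [0.0, 0.0, 0.0, 1.0]] [[511.0, 0.0, 317.7], [0.0, 511.0, 196.6], [0.0, 0.0, 1.0]]
0.1 [180.99005617 598.10510544 404.00695957] [[-9.57142189e-01  2.89618264e-01 -3.03112837e-04]
 [ 2.89618417e-01  9.57141443e-01 -1.19598862e-03]
 [-5.62582906e-05 -1.23251823e-03 -9.99999239e-01]] 85.52520346859123
```

View pics/s0.png

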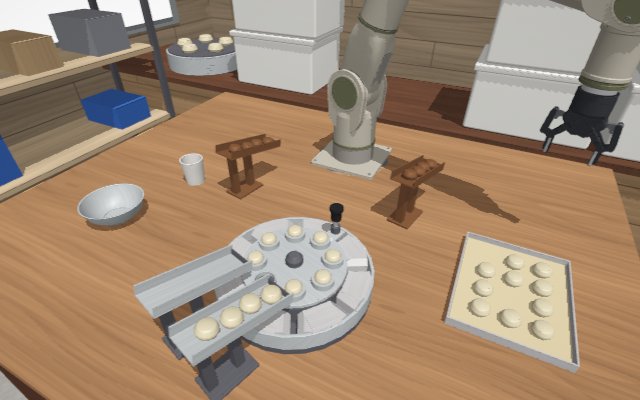

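View pics/t0.png

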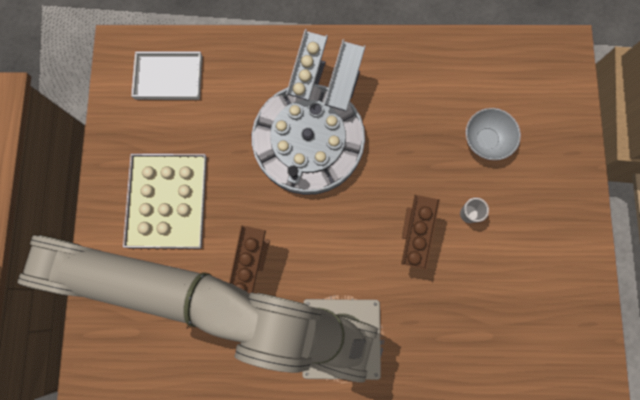

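The scene view shows the black knob at about (336,210), the loaded chute in front at (240,310) and the bare chute at (195,280). In the top view the knob is at (294,173), the empty mould at about (316,108), the loaded chute at (307,68) on the left and the bare chute at (346,75).

Candidates for the knob (top view):
- the black mushroom at (294,173)
- the dark hub at (308,134)
- the dark interior of the empty mould at (316,108)

Candidates for the chute: the steel one with cakes at (307,68), the bare one at (346,75), and brown look-alikes at (250,260) and (420,235). I choose the knob at (294,173) and the loaded steel chute at (307,68), and check this in one crop.

```bash
python3 - <<'E'
from h import *
p,d,K,T=load('t0'); P,D,K2,T2=load('s0')
cv2.imwrite('pics/crop.png',np.hstack([cv2.resize(p[30:200,240:380],None,fx=2.8,fy=2.8,interpolation=2),cv2.resize(P[196:366,220:360],None,fx=2.8,fy=2.8,interpolation=2)])[:,:,::-1])
def blob(p,x0,x1,y0,y1,th=45):
    m=(p[y0:y1,x0:x1].max(2)<th).astype(np.uint8)
    n,l,s,c=cv2.connectedComponentsWithStats(m)
    for i in range(1,n):
        if s[i,4]>15: print(s[i]+[x0,y0,0,0,0],c[i]+[x0,y0])
print('top');blob(p,270,330,95,190);print('scene');blob(P,270,350,195,280)
for u,v in((293,172),(308,134)): print(dep(K,T,d,u,v))
for u,v in((336,208),(294,259)): print(dep(K2,T2,D,u,v))
E
```

```text
top
scene
[330 203  13  19 181] [335.99447514 211.46961326]
[480.3830603  145.3059979  146.51955082]
[612.41036606 104.62959322 100.87730849]
[489.8236576  149.2452664  149.81385181]
[631.39143125 115.56587926  96.72022421]
```

View pics/crop.png

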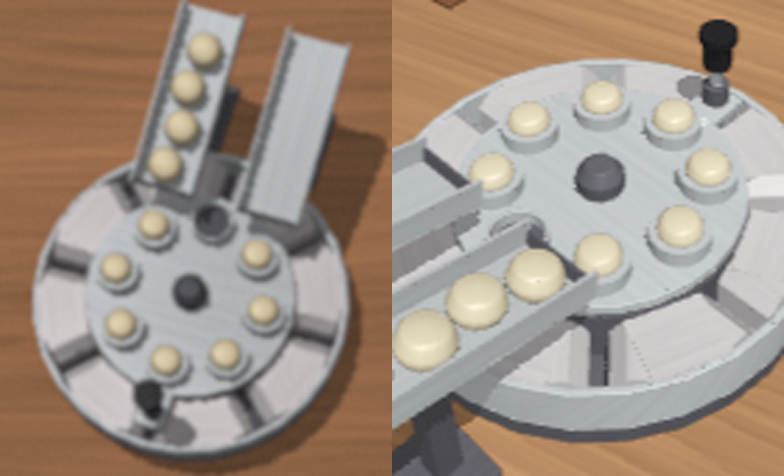

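The crop confirms it. In the left half, the black mushroom knob is at (148,398), i.e. top pixel (293,172). The empty dark cup is at (212,222), i.e. (316,109), the loaded chute is on the left and the bare one on the right. So the mould must go left (+y) and the knob right (-y), which is counter-clockwise from above.

```bash
python3 - <<'E'
from h import *
p,d,K,T=load('t0'); P,D,K2,T2=load('s0')
def tri(a,b):
    o1,r1=ray(K,T,*a);o2,r2=ray(K2,T2,*b)
    A=np.stack([r1,-r2],1); s=np.linalg.lstsq(A,o2-o1,rcond=None)[0]
    x,y=o1+s[0]*r1,o2+s[1]*r2; return (x+y)/2,np.linalg.norm(x-y)
print('cap',tri((293,171.5),(336.4,208.5)))
print('mould',tri((315.7,109.3),(263.5,279)))
print('axis',tri((307.8,134.2),(293.8,259.2)))
k=plane(K,T,293,171.5,146);m=plane(K,T,315.7,109.3,88)
print(k,m,np.linalg.norm((k-m)[:2]))
k2=plane(K2,T2,336.4,208.5,146);print(k2)
# cakes in moulds: centroid = axis approx from plane
hsv=cv2.cvtColor(p,cv2.COLOR_RGB2HSV)
M=cv2.inRange(p,(190,170,120),(255,245,215)); n,l,s,c=cv2.connectedComponentsWithStats(M)
for i in range(1,n):
    if s[i,4]>25 and 250<c[i][0]<370 and c[i][1]<180: print(s[i,4],c[i],plane(K,T,*c[i],95))
E
```

```text
cap (array([482.60219901, 146.40032883, 142.45867734]), np.float64(1.6948461694627073))
mould (array([699.3023767 ,  81.6945884 ,  84.54907738]), np.float64(1.2277036640052053))
axis (array([618.3756734 , 106.50360137,  80.12329969]), np.float64(1.010136037585283))
[482.02649375 145.37142719 146.        ] [697.65447532  82.14434454  88.        ] 224.7066763931854
[486.56612431 148.956183   146.        ]
106 [316.66037736  38.69811321] [934.19644155  81.56522769  95.        ]
61 [311.78688525  45.96721311] [908.88434892  96.89102378  95.        ]
57 [306.          59.42105263] [862.44392643 114.72905916  95.        ]
55 [303.61818182  73.69090909] [813.767008   121.54615235  95.        ]
58 [297.81034483  87.05172414] [768.65771369 139.12735976  95.        ]
354 [272.75423729 108.99717514] [695.37454249 216.10567508  95.        ]
47 [293.68085106 108.95744681] [695.79388759 150.70986503  95.        ]
47 [330.76595745 119.55319149] [661.58387202  34.84083927  95.        ]
47 [280.31914894 124.42553191] [644.94626415 191.20353169  95.        ]
230 [352.97826087 130.96521739] [624.87203662 -33.90497156  95.        ]
392 [262.41836735 139.97704082] [594.34099552 245.24708095  95.        ]
44 [332.90909091 139.63636364] [596.6184338   27.89602131  95.        ]
45 [281.93333333 144.55555556] [579.9791049  184.62154774  95.        ]
48 [319.35416667 155.5       ] [545.7636222  69.1284934  95.       ]
49 [298.32653061 157.57142857] [538.8122894  133.40318723  95.        ]
298 [343.9966443  164.62416107] [517.40191565  -6.23352923  95.        ]
346 [277.02890173 171.10982659] [495.73200905 197.54436999  95.        ]
```

Checks: the cap top is at about 146 mm, the knob-to-mould distance is 225 mm (as it must be), and the axis is at about (617,106). Tool x already points along the knob's radius (163°), so I keep this yaw and go above the knob.

Request:
move_arm --slide '[[-0.15, -0.12, 0], [-0.35, -0.29, 0], [-0.55, -0.45, 0], [-0.75, -0.61, 0], [-0.95, -0.78, 0], [-1, -0.82, 0], [-1, -0.82, 0], [-1, -0.82, 0]]' --angular '[[0, 0, 0], [0, 0, 0], [0, 0, 0], [0, 0, 0], [0, 0, 0], [0, 0, 0], [0, 0, 0], [0, 0, 0]]' --fingers '[1, 1, 1, 1, 1, 1, 1, 1]' --grip_force 60

```text
clock: 0.9
ee_pos: [252.1, 491.5, 404.6]
ee_rot: [[-0.957, 0.289, -0.0], [0.289, 0.957, 0.0], [0.001, 0.0, -1.0]]
wrist_force: [-0.4, -0.1, 0.2]
gripper_width: 85.4
finger_force: 0.0
```

Request:
move_arm --slide '[[-0.15, -0.12, 0], [-0.35, -0.29, 0], [-0.55, -0.45, 0], [-0.75, -0.61, 0], [-0.95, -0.78, 0], [-1, -0.82, 0], [-1, -0.82, 0], [-1, -0.82, 0]]' --angular '[[0, 0, 0], [0, 0, 0], [0, 0, 0], [0, 0, 0], [0, 0, 0], [0, 0, 0], [0, 0, 0], [0, 0, 0]]' --fingers '[1, 1, 1, 1, 1, 1, 1, 1]'

```text
clock: 1.7
ee_pos: [323.9, 384.7, 404.6]
ee_rot: [[-0.958, 0.288, -0.0], [0.288, 0.958, 0.0], [0.0, 0.0, -1.0]]
wrist_force: [-0.0, 0.9, 0.5]
gripper_width: 85.3
finger_force: 0.0
```

Request:
move_arm --slide '[[-0.15, -0.12, 0], [-0.35, -0.29, 0], [-0.55, -0.45, 0], [-0.75, -0.61, 0], [-0.95, -0.78, 0], [-1, -0.82, 0], [-1, -0.82, 0], [-1, -0.82, 0]]' --angular '[[0, 0, 0], [0, 0, 0], [0, 0, 0], [0, 0, 0], [0, 0, 0], [0, 0, 0], [0, 0, 0], [0, 0, 0]]' --fingers '[1, 1, 1, 1, 1, 1, 1, 1]'

```text
clock: 2.5
ee_pos: [396.0, 277.5, 404.6]
ee_rot: [[-0.958, 0.287, -0.0], [0.287, 0.958, 0.0], [0.0, 0.0, -1.0]]
wrist_force: [0.4, 0.3, -0.2]
gripper_width: 85.4
finger_force: 0.0
```

Request:
move_arm --slide '[[-0.15, -0.12, 0], [-0.35, -0.29, 0], [-0.55, -0.45, 0], [-0.75, -0.61, 0], [-0.95, -0.78, 0], [-1, -0.82, 0], [-1, -0.82, 0], [-1, -0.82, 0]]' --angular '[[0, 0, 0], [0, 0, 0], [0, 0, 0], [0, 0, 0], [0, 0, 0], [0, 0, 0], [0, 0, 0], [0, 0, 0]]' --fingers '[1, 1, 1, 1, 1, 1, 1, 1]'

```text
clock: 3.3
ee_pos: [468.2, 170.2, 404.6]
ee_rot: [[-0.958, 0.287, -0.0], [0.287, 0.958, 0.0], [0.001, 0.0, -1.0]]
wrist_force: [-0.4, -0.0, 0.3]
gripper_width: 85.5
finger_force: 0.0
```

```bash
python3 - <<'E'
from h import *
snap('wrist','w0'); s=ctrl.sense();print(s['clock'],s['ee_pos'],s['ee_rot'],s['qpos'])
p,d,K,T=load('w0');print(K.tolist(),np.round(T,3).tolist())
E
```

```text
3.35 [468.14469686 170.20336456 404.60495991] [[-9.57887779e-01  2.87142555e-01 -3.94316071e-04]
 [ 2.87142415e-01  9.57887829e-01  3.76278965e-04]
 [ 4.85756268e-04  2.47208153e-04 -9.99999851e-01]] [-43.39320108   2.3927372   18.80551032 103.41223023  -0.83098644
  74.33575799  48.93464436]
[[309.70691628693146, 0.0, 316.7687313721348], [0.0, 309.70691628693146, 198.97449021356132], [0.0, 0.0, 1.0]] [[0.287, 0.92, 0.267, 400.627], [0.958, -0.276, -0.079, 189.895], [0.001, 0.278, -0.961, 373.167], [0.0, 0.0, 0.0, 1.0]]
```

View pics/w0.png

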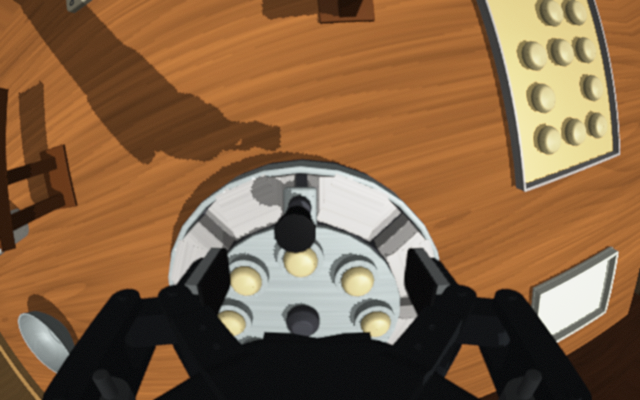

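The wrist view shows the knob's cap at about (295,232), in line with the hub at (303,321); the fingers are at both sides.

```bash
python3 - <<'E'
from h import *
p,d,K,T=load('w0')
m=(p[205:262,265:330].max(2)<40).astype(np.uint8)
n,l,s,c=cv2.connectedComponentsWithStats(m); i=1+s[1:,4].argmax(); print(s[i]+[265,205,0,0,0],c[i]+[265,205])
for uv in ((295.5,232.5),tuple(c[i]+[265,205])): print('cap@150',plane(K,T,*uv,150,True),'@146',plane(K,T,*uv,146,True))
print('hub',plane(K,T,303,320,98,True), 'depth knob',d[232,295])
# two-view height: top ray & wrist ray
q,_,K1,T1=load('t0');o1,r1=ray(K1,T1,293,171.5);o2,r2=ray(K,T,295.5,232.5,True)
t=np.linalg.lstsq(np.stack([r1,-r2],1),o2-o1,rcond=None)[0];print(o1+t[0]*r1,o2+t[1]*r2)
s=ctrl.sense();R=np.array(s['ee_rot'])
for k in ((483.5,146.5),(484,147)): print(R.T@(np.array([*k,404.6])-s['ee_pos']))
E
```

```text
[ 274  205   41   47 1392] [294.85344828 229.11997126]
cap@150 [483.82159102 147.91966812 150.        ] @146 [485.31275751 147.16730388 146.        ]
cap@150 [480.97926502 148.31683873 150.        ] @146 [482.41948614 147.57159331 146.        ]
hub [606.28799119 112.61452237  98.        ] depth knob 239.37462
[482.47419173 145.49284463 144.21581099] [485.64320026 147.00057984 145.11359931]
[-2.15149010e+01 -1.82960047e+01 -1.00140152e-02]
[-2.18502737e+01 -1.76734895e+01 -1.00230337e-02]
```

Request:
move_arm --slide '[[-0.08, -0.06, 0.05], [-0.16, -0.12, 0.2], [-0.22, -0.18, 0.4], [-0.22, -0.18, 0.6], [-0.22, -0.18, 0.8], [-0.22, -0.18, 0.9], [-0.22, -0.18, 0.9], [-0.22, -0.18, 0.9]]' --angular '[[0, 0, 0], [0, 0, 0], [0, 0, 0], [0, 0, 0], [0, 0, 0], [0, 0, 0], [0, 0, 0], [0, 0, 0]]' --fingers '[1, 1, 1, 1, 1, 1, 1, 1]'

```text
clock: 4.15
ee_pos: [484.9, 145.0, 315.3]
ee_rot: [[-0.957, 0.289, 0.001], [0.289, 0.957, 0.0], [-0.0, 0.0, -1.0]]
wrist_force: [-0.4, -0.5, 0.3]
gripper_width: 85.3
finger_force: 0.0
```

```bash
python3 - <<'E'
from h import *
snap('wrist','w1'); s=ctrl.sense();print(s['clock'],s['ee_pos'],s['wrist_force'],s['torque'])
p,d,K,T=load('w1')
m=(p.max(2)<40).astype(np.uint8)
e=s['ee_pos']
# where cap at the present TCP axis would appear: expected pixel of point (TCP x,y,146)
c=np.linalg.inv(T)@np.array([e[0],e[1],150,1]);th=np.arctan2(np.hypot(c[0],c[1]),c[2]);f=K[0,0]*th/np.hypot(c[0],c[1])
print('expected cap-top pixel',K[0,2]+f*c[0],K[1,2]+f*c[1])
E
```

```text
4.2 [485.03914816 145.00616102 315.60720651] [-0.2926389   0.01920614  0.23247397] [ 0.01453435 -0.03973782  0.01478651]
expected cap-top pixel 317.66334121783564 261.5229392589211
```

View pics/w1.png

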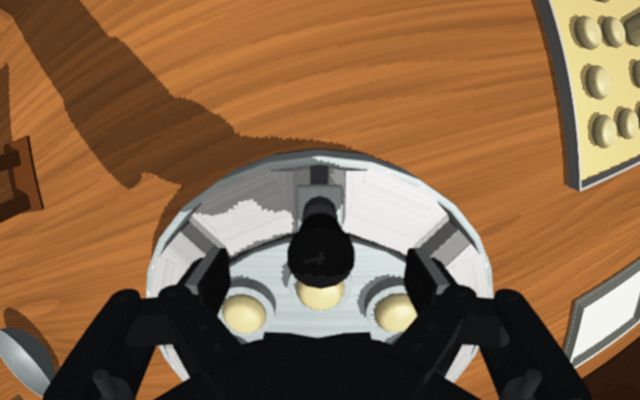

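The cap is at (321,257), against (317.7,261.5) expected for a centred grasp: the tool is about 2 mm off in x and y. I correct that, descend and close.

Request:
move_arm --slide '[[0.02, 0.02, 0.1], [0.02, 0.02, 0.22], [0.02, 0.02, 0.3], [0.02, 0.02, 0.3], [0.02, 0.02, 0.3], [0.02, 0.02, 0.3], [0.02, 0.02, 0.3], [0.02, 0.02, 0.3]]' --angular '[[0, 0, 0], [0, 0, 0], [0, 0, 0], [0, 0, 0], [0, 0, 0], [0, 0, 0], [0, 0, 0], [0, 0, 0]]' --fingers '[1, 1, 1, 0.6, 0.3, 0.1, 0.1, 0.1]' --grip_force 50

```text
clock: 5.0
ee_pos: [483.6, 147.4, 285.3]
ee_rot: [[-0.957, 0.29, 0.001], [0.29, 0.957, 0.001], [-0.001, 0.001, -1.0]]
wrist_force: [-0.3, -0.6, 4.3]
gripper_width: 31.8
finger_force: 49.1
```

Request:
move_arm --slide '[[0, 0, 0], [0, 0, 0], [0, 0, 0], [0, 0, 0], [0, 0, 0], [0, 0, 0], [0, 0, 0], [0, 0, 0]]' --angular '[[0, 0, 0], [0, 0, 0], [0, 0, 0], [0, 0, 0], [0, 0, 0], [0, 0, 0], [0, 0, 0], [0, 0, 0]]' --fingers '[0, 0, 0, 0, 0, 0, 0, 0]'

```text
clock: 5.8
ee_pos: [483.6, 147.4, 285.3]
ee_rot: [[-0.957, 0.29, 0.001], [0.29, 0.957, 0.001], [-0.001, 0.001, -1.0]]
wrist_force: [-1.7, -0.8, 6.2]
gripper_width: 31.7
finger_force: 49.2
```

The width of 31.7 mm (waist is 26) and the upward force of 6 N say the pads are partly on the cap. I open, go 4 mm lower and regrip.

Request:
move_arm --slide '[[0, 0, 0], [0, 0, 0], [0, 0, 0.02], [0, 0, 0.04], [0, 0, 0.04], [0, 0, 0.04], [0, 0, 0.04], [0, 0, 0.04]]' --angular '[[0, 0, 0], [0, 0, 0], [0, 0, 0], [0, 0, 0], [0, 0, 0], [0, 0, 0], [0, 0, 0], [0, 0, 0]]' --fingers '[0.6, 0.6, 0.6, 0.6, 0.3, 0, 0, 0]'

```text
clock: 6.6
ee_pos: [483.3, 147.4, 280.7]
ee_rot: [[-0.957, 0.289, -0.0], [0.289, 0.957, 0.0], [0.0, 0.0, -1.0]]
wrist_force: [-2.3, 0.4, 0.8]
gripper_width: 31.0
finger_force: 49.3
```

```bash
python3 - <<'E'
from h import *
s=ctrl.sense();print(s['clock'],s['ee_pos'],s['wrist_force'],s['gripper_width'],s['finger_force'])
P,D=snap('scene','s1')
cv2.imwrite('pics/s1c.png',cv2.resize(P[130:260,280:400],None,fx=4.5,fy=4.5,interpolation=2)[:,:,::-1])
E
```

```text
6.6 [483.26578673 147.42884475 280.65094065] [-2.25771584  0.3569808   0.78119771] 30.974034537437284 49.28734047047328
```

View pics/s1c.png

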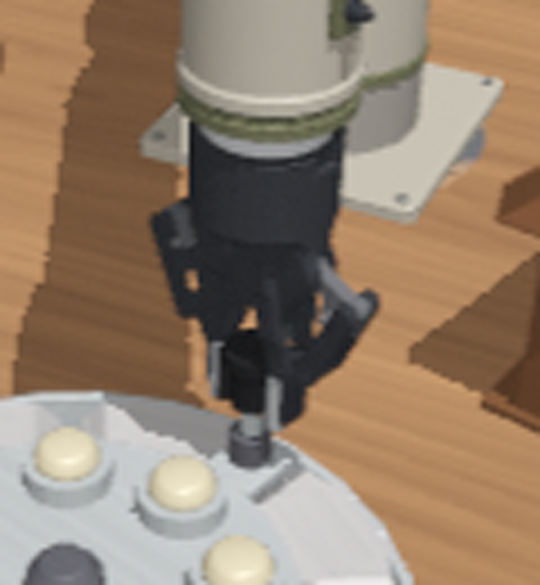

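The pads now hold the waist from both sides with the cap above them, and the vertical load is gone. I lift 29 mm.

Request:
move_arm --slide '[[0, 0, -0.04], [0, 0, -0.1], [0, 0, -0.16], [0, 0, -0.22], [0, 0, -0.27], [0, 0, -0.29], [0, 0, -0.29], [0, 0, -0.29]]' --angular '[[0, 0, 0], [0, 0, 0], [0, 0, 0], [0, 0, 0], [0, 0, 0], [0, 0, 0], [0, 0, 0], [0, 0, 0]]' --fingers '[0, 0, 0, 0, 0, 0, 0, 0]'

```text
clock: 7.45
ee_pos: [483.2, 147.4, 309.5]
ee_rot: [[-0.957, 0.29, -0.0], [0.29, 0.957, -0.0], [0.0, -0.0, -1.0]]
wrist_force: [0.8, 0.8, -11.4]
gripper_width: 31.0
finger_force: 50.5
```

```bash
python3 - <<'E'
from h import *
s=ctrl.sense();print(s['clock'],s['ee_pos'],s['wrist_force'],s['gripper_width'],s['finger_force'],s['qpos'])
P,D=snap('scene','s2')
cv2.imwrite('pics/s2c.png',cv2.resize(P[130:260,280:400],None,fx=4.5,fy=4.5,interpolation=2)[:,:,::-1])
R=np.array(s['ee_rot']);ax=np.array([617.,106.5]);k=s['ee_pos'][:2]
print(np.linalg.norm(k-ax))
for a in (0,5,11.25,16,22.5,28,33.75,40,45):
    t=np.radians(a);r=k-ax;q=ax+[np.cos(t)*r[0]-np.sin(t)*r[1],np.sin(t)*r[0]+np.cos(t)*r[1]]
    print(a,np.round((R.T@np.array([*(q-k),0]))/100,3))
E
```

```text
7.45 [483.22560164 147.35194827 309.46433342] [  0.81601896   0.82112509 -11.38855164] 31.046802340669178 50.53318369667977 [-40.95391938   8.3331121   20.4350599  109.43335991  -3.26918057
  62.81036578  53.94948572]
139.87305435652394
0 [0. 0. 0.]
5 [-0.005 -0.122  0.   ]
11.25 [-0.026 -0.273  0.   ]
16 [-0.053 -0.386  0.   ]
22.5 [-0.105 -0.536  0.   ]
28 [-0.162 -0.657  0.   ]
33.75 [-0.234 -0.778  0.   ]
40 [-0.325 -0.9   -0.   ]
45 [-0.407 -0.99  -0.   ]
```

View pics/s2c.png

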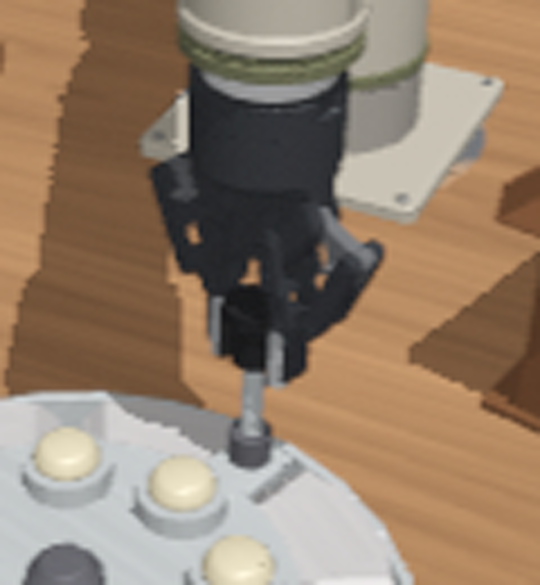

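The pin is clearly drawn up (load 11 N, shaft visible below the knob). I turn the wheel 22.5° along the arc, with the tool turning along.

Request:
move_arm --slide '[[0, -0.05, 0], [-0.005, -0.122, 0], [-0.014, -0.195, 0], [-0.027, -0.273, 0], [-0.048, -0.362, 0], [-0.076, -0.456, 0], [-0.106, -0.536, 0], [-0.106, -0.536, 0]]' --angular '[[0, 0, -0.011], [0, 0, -0.028], [0, 0, -0.044], [0, 0, -0.0625], [0, 0, -0.083], [0, 0, -0.106], [0, 0, -0.125], [0, 0, -0.125]]' --fingers '[0, 0, 0, 0, 0, 0, 0, 0]'

```text
clock: 8.3
ee_pos: [478.2, 91.9, 309.7]
ee_rot: [[-0.995, -0.098, 0.0], [-0.098, 0.995, -0.0], [-0.0, -0.0, -1.0]]
wrist_force: [1.8, 1.2, -12.0]
gripper_width: 31.4
finger_force: 50.7
```

Forces are small; the second half follows.

Request:
move_arm --slide '[[0, -0.05, 0], [-0.005, -0.122, 0], [-0.014, -0.195, 0], [-0.027, -0.273, 0], [-0.048, -0.362, 0], [-0.076, -0.456, 0], [-0.106, -0.536, 0], [-0.106, -0.536, 0]]' --angular '[[0, 0, -0.011], [0, 0, -0.028], [0, 0, -0.044], [0, 0, -0.0625], [0, 0, -0.083], [0, 0, -0.106], [0, 0, -0.125], [0, 0, -0.125]]' --fingers '[0, 0, 0, 0, 0, 0, 0, 0]'

```text
clock: 9.1
ee_pos: [494.3, 40.2, 309.7]
ee_rot: [[-0.882, -0.47, 0.001], [-0.47, 0.882, -0.0], [-0.001, -0.0, -1.0]]
wrist_force: [2.0, 0.7, -10.5]
gripper_width: 31.2
finger_force: 50.7
```

```bash
python3 - <<'E'
from h import *
s=ctrl.sense();print(s['clock'],s['ee_pos'],s['wrist_force'],s['torque'],s['gripper_width'])
p,d=snap('top','t2'); p,d,K,T=load('t2')
M=cv2.inRange(p,(190,170,120),(255,245,215)); n,l,st,c=cv2.connectedComponentsWithStats(M)
c0=np.array([617,106.5])
for i in range(1,n):
    if 30<st[i,4]<80:
        q=plane(K,T,*c[i],95)[:2]-c0
        if np.linalg.norm(q)<105: print(np.round(q),np.hypot(*q),np.degrees(np.arctan2(q[1],q[0])))
E
```

```text
9.1 [494.28654884  40.21756776 309.74299291] [  1.97174943   0.67139386 -10.45006046] [ 0.02217593 -0.3165044  -0.02289862] 31.24407268787899
[ 85. -22.] 87.90675370117211 -14.52638097091167
[-78.  28.] 82.53053004926706 160.4847532797288
```

The cakes have moved one pitch (those near -15° and 160° stand where others stood). I lower the pin 24 mm and let go.

Request:
move_arm --slide '[[0, 0, 0.04], [0, 0, 0.1], [0, 0, 0.16], [0, 0, 0.22], [0, 0, 0.24], [0, 0, 0.24], [0, 0, 0.24], [0, 0, 0.24]]' --angular '[[0, 0, 0], [0, 0, 0], [0, 0, 0], [0, 0, 0], [0, 0, 0], [0, 0, 0], [0, 0, 0], [0, 0, 0]]' --fingers '[0, 0, 0, 0, 0, 0, 0, 0]'

```text
clock: 9.95
ee_pos: [493.9, 40.8, 285.9]
ee_rot: [[-0.882, -0.472, 0.0], [-0.472, 0.882, 0.0], [-0.001, 0.0, -1.0]]
wrist_force: [3.0, 0.3, -8.4]
gripper_width: 31.2
finger_force: 50.6
```

Request:
move_arm --slide '[[0, 0, 0], [0, 0, 0], [0, 0, 0], [0, 0, 0], [0, 0, 0], [0, 0, 0], [0, 0, 0], [0, 0, 0]]' --angular '[[0, 0, 0], [0, 0, 0], [0, 0, 0], [0, 0, 0], [0, 0, 0], [0, 0, 0], [0, 0, 0], [0, 0, 0]]' --fingers '[0.6, 1, 1, 1, 1, 1, 1, 1]'

```text
clock: 10.75
ee_pos: [493.8, 40.7, 285.7]
ee_rot: [[-0.882, -0.472, -0.0], [-0.472, 0.882, 0.0], [-0.0, 0.0, -1.0]]
wrist_force: [-0.4, -0.9, 0.3]
gripper_width: 85.5
finger_force: 0.0
```

Request:
move_arm --slide '[[0, 0, -0.1], [0, 0, -0.3], [0, 0, -0.5], [0, 0, -0.7], [0, 0, -0.9], [0, 0, -1], [0, 0, -1], [0, 0, -1]]' --angular '[[0, 0, 0], [0, 0, 0], [0, 0, 0], [0, 0, 0], [0, 0, 0], [0, 0, 0], [0, 0, 0], [0, 0, 0]]' --fingers '[1, 1, 1, 1, 1, 1, 1, 1]'

```text
clock: 11.55
ee_pos: [493.7, 40.7, 385.2]
ee_rot: [[-0.882, -0.472, -0.0], [-0.472, 0.882, 0.0], [0.0, 0.0, -1.0]]
wrist_force: [-0.2, 0.3, -0.1]
gripper_width: 84.9
finger_force: 0.0
```

```bash
python3 - <<'E'
from h import *
s=ctrl.sense();print(s['clock'],s['ee_pos'],s['wrist_force'])
P,D=snap('scene','s3'); q,_=snap('top','t3'); P,D,K,T=load('s3')
cv2.imwrite('pics/f.png',np.hstack([cv2.resize(P[190:350,200:400],(500,400)),cv2.resize(q[40:200,250:370],(300,400))])[:,:,::-1])
def blob(x0,x1,y0,y1):
    m=(P[y0:y1,x0:x1].max(2)<45).astype(np.uint8);n,l,st,c=cv2.connectedComponentsWithStats(m)
    for i in range(1,n):
        if st[i,4]>40: print(st[i]+[x0,y0,0,0,0],c[i]+[x0,y0])
        if st[i,4]>40:
            u,v=c[i]+[x0,y0]; v=st[i,1]+y0+4; print(dep(K,T,D,u,v))
blob(270,330,180,250)
blob(310,350,180,250)
E
```

```text
11.55 [493.67410374  40.69415626 385.21326228] [-0.18930574  0.32401223 -0.0575348 ]
[289 194  12  18 172] [294.72674419 201.84883721]
[497.30459824  43.73851374 148.59211416]
```

View pics/f.png

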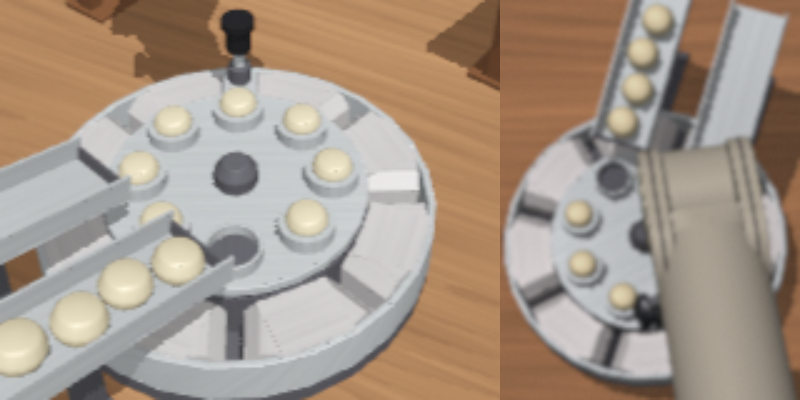

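The empty mould is now in front of the loaded chute (crop (233,245)). The knob's top is at 149 mm, the same as at the start with the pin home. The gripper is 100 mm clear, so I hand in.

```bash
python3 -c "
from workcell import ctrl
print(ctrl.close_job())"
```

```text
the job is handed in; nothing more can be done
None
```

The job is handed in, with no verdict returned: I drew the pin up, turned the wheel one hole so the empty mould stands in front of the loaded chute, and let the pin drop home (knob top measured at 149 mm, as at the start) at about 11.6 s with the gripper clear.

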